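Find the blind datum hole with the locating pin

ROBOT

A 7-joint arm with a two-finger parallel gripper is mounted at the origin on the work surface. World frame = base frame: x ahead of the robot, y to its left, z up, the work surface at z = 0. Lengths are in m, angles in rad, forces in N, time in s.
With the tool pointing down it reaches from about 0.425 to 0.825 m from the base axis. Payload 3.6 kg.
Tool frame: the origin (TCP) lies at the very end of the fingers, on their centre line; the grasp point (between the pads) lies 19 mm behind it; z points along the fingers, y is the line along which they close (so a half turn about z gives the same grasp; the last joint's range is limited). The gripper opens to 85 mm and grips with 20 to 120 N. Pads are 22 mm wide; open, the fingers measure 114 mm over their backs; the gripper's body (76 mm by 85 mm) begins 54 mm behind the grasp point. The pads swing forward as they close: fully open they stand 13 mm farther back than shut.
Start: joints at [1.171, 0.615, -0.013, 1.423, 0.008, 1.103, -0.04], TCP at [0.237, -0.605, 0.231] pointing down, gripper open.
Joint ranges: [-3.12, 3.12], [-0.3, 2.06], [-1.34, 1.32], [0.26, 2.42], [-1.36, 4.5], [0.01, 1.98], [-2.84, 2.84]. Speed limits (rad/s): [2.79, 2.79, 3.14, 3.14, 3.14, 3.14, 3.14].

INTERFACE

Orientations are given as a rotation vector (axis times angle).
In Python, from station import r gives the robot as it stands.
- The arm moves only by the shell command python3 -m creep 'ROWS' [FORCE]. ROWS is text: rows parted by semicolons, each of 5 numbers parted by spaces: the shift along the world's x, y, z in cm, then the turn about the world's z in degrees, then the finger opening in cm, from 0 to 8.54. In form: tx ty tz spin fingers; .... A call has 1 to 10 rows; each row is the pose to reach, as a shift and turn from the pose commanded when the call began; what a row does not reach only later rows make up. A row lasts 1/10 s, in which the tool goes at most 50 mm and 8.59 degrees, less where a joint would pass 70% of its speed; a pose out of reach is approached as far as the arm can. A call with a gripper value outside its range is refused whole. The fingers move at their own pace and stop on an object; FORCE is the grip in N (left out, the last holds). Time passes only in rows, so rows that repeat a pose let the fingers close. It gives the time, the measured TCP pose, the force, the opening and the grip force at its end, in the units of the state.
- r.get_obs(): the state, without advancing time (a new reading comes with each control period).
- r.get_image(name): name is "side" or "top"; returns a dict with "img" (384x512x3 uint8, red, green, blue), "camera_matrix" (3x3 intrinsics, pixels), "pose" (4x4, takes a point from camera to world coordinates). Camera axes: x right, y up, looking along -z (the intrinsics and any distortion apply to the point x, -y, -z); pixel columns grow to the right and rows downward; lengths in m; the calibration is good to about 2 mm. A picture is of the moment at which its call begins. There is no depth.
- r.finish_job(): hands the job in; it is judged then, once.
Trained networks look in a picture, given as the dict that the camera call returned (one of the last four; its "shot" number tells which), for a name from the list of things; names that differ only in an ending like _2 or _b are one class to them, and where a whole thing is asked for, a point or a joint stands for the part that bears it (a point fixed in the world has none). Each returns a list of dicts, best first, with "p" (0 to 1); they miss things now and then, are a little off and sometimes report something else, mostly with a low value. They report only what shows in the picture. A call takes as long as a camera call. They do not tell look-alikes from the thing itself.
- r.recognise(picture, query): "xy" ([column, row] in pixels, amid what is visible of it).
- r.masks_of(picture, query): "mask" (384x512 bool, what is visible of it) and "xy" ([column, row] in pixels, amid what is visible of it).
The state is a dict: "time": time; "q": joint angles; "dq": joint speeds; "joint_torque": joint torques, N m; "eef_pos": TCP position; "tcp_rot": TCP orientation; "wrist_force": force on the tool from outside, world axes, zero at the start; "ft_torque": the same for the moment, N m; "grip_width": opening from 0.0 (shut) to 1.0 (fully open); "finger_force": force on a finger pad.
Only numpy, scipy, OpenCV 4.12 (cv2) and the standard library are available. Lean on these libraries where they do the work, as an engineer would, in place of code of your own. Each camera call takes 0.05 s, during which the arm holds its last target. There are 200 camera calls.

TASK

Take the square-headed locating pin out of the wooden stand, set its tip gently on the bare steel plate in the setting bed close to the brass-domed end, and slide it, tip kept pressed lightly on the plate, along the plate's centre line away from that end until it drops into the blind hole. Seat the pin fully home in the hole, upright, and let go of it. Never force the pin (keep its shank under 25 N), and leave the round-headed plug, cap nut, gauge and wrench where they are.

Things in the scene. Friction and masses are not known exactly. Their poses are not given: they have to be found in the camera images.
- pin: Loose steel pin. Origin: centre of its tip (lowest point); z up to the head. Round shank 10 mm in diameter, 45 mm long, its foot chamfered 2 mm to 7 mm diameter; dark square head 18 x 18 mm, sides along the pin's x and y, from 45 to 77 mm above the tip. About 0.11 kg, give or take a third. It starts tip down in either socket of the stand, tip 15 mm above the table.
- pin_shank: The pin's round shank, fixed to its head; same origin and axes as pin.
- plug: Loose round-headed plug gauge standing in the other socket, to be left alone: 10 mm shank, head 30 mm in diameter and 16 mm high, top 48 mm above its tip (its origin).
- stand: Fixed wooden block 70 (x) x 130 (y) x 35 mm high, origin at the centre of its underside on the table. Two upright sockets, 11.5 mm in diameter and 20 mm deep, at y = -35 and +35 mm on its centre line, 1 mm chamfered mouths.
- bed: Fixed setting bed, 250 (x) x 90 (y) mm; origin: centre of its underside, on the table. A steel plate lies in it, level top 30 mm above the table, bare from x = -65 to +65 mm, 65 mm wide, side rails lower. Grey covers over both ends (|x| 65 to 125 mm) rise 8.5 mm above the plate; the one at -x carries a brass dome, 32 mm wide, top 48.5 mm above the table (the brass-domed end).
- bed_plate_top (a point): Point on the plate's top at the bed's middle (bed x = y = 0), axes as the bed's. NOT the hole: the single upright blind hole, 11.5 mm wide, 1 mm chamfered mouth, 20 mm deep, lies on the bed's centre line (y = 0) at an unmeasured x that differs each time, from -15 to +40 mm from this point. Fully home, the pin's tip stands on the hole's floor, 10 mm above the table.
- cap_nut: Loose copper cap nut, 30 mm across, 24 mm high, on the table; origin under its centre; leave alone.
- gauge: Loose round white-faced enamel gauge, 84 mm in diameter, about 26 mm high, lying on the table; origin under its centre; leave alone.
- wrench: Loose steel wrench lying on the table, to the left of the bed, along its own x; leave alone.
Things that resemble listed ones, but are neither listed nor needed, are in the scene too. Of the things that look like the pin, the smaller one is meant.

How it is judged:
On the way, in this order (a step that is already met when the one before it is completed fails the run):
1. the pin is lifted clear of the stand (tip more than 10 mm above its top) (height (world z) of pin above 0.045 m), for 0.1 s.
2. the tip rests on the plate within 27 mm of the brass-domed end's cover, near the centre line (x of pin in the frame of bed between -0.066 and -0.038 m and y of pin in the frame of bed between -0.02 and 0.02 m and z of pin in the frame of bed between 0.026 and 0.034 m and contact force between pin_shank and anything else above 0.3 N), for 0.1 s.
3. the tip, still pressed on the plate, passes along it from 27 to 41 mm from that cover (x of pin in the frame of bed between -0.038 and -0.024 m and y of pin in the frame of bed between -0.02 and 0.02 m and z of pin in the frame of bed between 0.026 and 0.034 m and contact force between pin_shank and anything else above 0.3 N), for 0.05 s.
At the end, for the whole second after the job is handed in: The pin stands released and at rest in the plate's hole, upright within 0.12 rad, its tip within 2.5 mm of the hole's floor (17.5 mm or more below the plate's top) (x of pin in the frame of bed between -0.06 and 0.06 m and y of pin in the frame of bed between -0.01 and 0.01 m and z of pin in the frame of bed below 0.0125 m and angle between pin's own z axis and vertical below 0.12 rad and linear speed of pin below 0.01 m/s); the robot touches nothing.
It fails at once if the pin is forced: more than 25 N on its shank (contact force between pin_shank and anything else above 25 N).
It fails at once if the round-headed plug is moved more than 12 mm (distance of plug from where it was at the start of the episode above 0.012 m).
It fails at once if the cap nut is moved more than 12 mm (distance of cap_nut from where it was at the start of the episode above 0.012 m).
It fails at once if the enamel gauge is moved more than 12 mm (distance of gauge from where it was at the start of the episode above 0.012 m).
It fails at once if the wrench is moved more than 12 mm (distance of wrench from where it was at the start of the episode above 0.012 m).
It also fails if it takes over 72 s, if anything falls off the work surface, if the arm or the gripper's body presses on something with over 40 N, if the wrist force passes 120 N, or if a joint passes its speed limit or range.

## Working session

There is one attempt and no reset: what is moved stays moved. The work goes in short steps, Python scripts to look and compute and a shell command to move; the robot and the scene stay as the last step left them, time stands still between calls to the robot, and variables do not carry over. Pictures are saved under pics/ and viewed, at most 10 in all, crops included, and the job is handed in when it is done.

```bash
mkdir -p pics; ls
cat > h.py <<'E'
import numpy as np, cv2
from station import r
def ray(p,uv):
    K=np.array(p["camera_matrix"]);T=np.array(p["pose"])
    d=np.linalg.inv(K)@np.array([uv[0],uv[1],1.0]);d=np.array([d[0],-d[1],-d[2]])
    return T[:3,3],T[:3,:3]@d/np.linalg.norm(d)
def onz(p,uv,z):
    o,d=ray(p,uv);return o+d*(z-o[2])/d[2]
def tri(a,ua,b,ub):
    o1,d1=ray(a,ua);o2,d2=ray(b,ub)
    s=np.linalg.lstsq(np.c_[d1,-d2],o2-o1,rcond=None)[0]
    x,y=o1+s[0]*d1,o2+s[1]*d2;return (x+y)/2,np.linalg.norm(x-y)
def proj(p,X):
    T=np.linalg.inv(np.array(p["pose"]));c=T[:3,:3]@X+T[:3,3]
    u=np.array(p["camera_matrix"])@np.array([c[0],-c[1],-c[2]]);return u[:2]/u[2]
E
python3 - <<'E'
from h import *
np.set_printoptions(precision=4,suppress=True)
o=r.get_obs();print(o)
P={}
for n in("top","side"):
    p=r.get_image(n);P[n]=p;print(n,p.keys(),np.array(p["pose"]),np.array(p["camera_matrix"]))
    for q in("pin","plug","stand","bed","cap_nut","gauge","wrench"):
        for d in r.recognise(p,q)[:3]: print(q,round(d["p"],2),d["xy"],onz(p,d["xy"],0.03))
cv2.imwrite("pics/a.png",np.vstack([P["top"]["img"],P["side"]["img"]])[:,:,::-1])
for n in P: cv2.imwrite(f"pics/{n}.png",P[n]["img"][:,:,::-1])
E
```

```text
pics
{'time': 0.0, 'q': array([ 1.1705,  0.6159, -0.0126,  1.4249,  0.0081,  1.1034, -0.0404]), 'dq': array([-0.0001,  0.0014, -0.0007,  0.0016, -0.002 , -0.0003, -0.0005]), 'joint_torque': array([ -0.0001, -46.921 ,   0.2591, -17.103 ,   0.0099,   0.0097,
        -0.    ]), 'eef_pos': array([ 0.2371, -0.6044,  0.2301]), 'tcp_rot': array([-3.0844, -0.5834,  0.0008]), 'wrist_force': array([-0.6677,  0.5892, -0.4694]), 'ft_torque': array([ 0.0597, -0.0132, -0.0406]), 'finger_force': 0.0, 'grip_width': 0.9992783168785181}
top dict_keys(['img', 'camera_matrix', 'pose', 'shot']) [[-0.0477  0.9776 -0.2051  0.316 ]
 [-0.9989 -0.0474  0.0065  0.0737]
 [-0.0034  0.2052  0.9787  1.3785]
 [ 0.      0.      0.      1.    ]] [[441.5876   0.     256.0524]
 [  0.     441.5876 195.757 ]
 [  0.       0.       1.    ]]
pin 0.59 [358.8, 251.8] [ 0.4097 -0.2386  0.03  ]
plug 0.5 [381.9, 214.6] [ 0.5203 -0.3207  0.03  ]
stand 0.8 [369.0, 217.8] [ 0.5123 -0.2799  0.03  ]
stand 0.73 [262.3, 140.9] [0.7769 0.0363 0.03  ]
bed 0.73 [214.8, 225.1] [0.5125 0.1961 0.03  ]
bed 0.54 [127.7, 248.3] [0.4541 0.4633 0
[... 255 characters left out ...]
1 0.03  ]
side dict_keys(['img', 'camera_matrix', 'pose', 'shot']) [[ 0.9956  0.074  -0.0569  0.5318]
 [-0.0911  0.6371 -0.7654 -0.7677]
 [-0.0204  0.7672  0.6411  0.7597]
 [ 0.      0.      0.      1.    ]] [[437.6729   0.     252.3124]
 [  0.     437.6729 189.1972]
 [  0.       0.       1.    ]]
pin 0.57 [170.0, 290.6] [ 0.3997 -0.1992  0.03  ]
pin 0.47 [217.0, 296.8] [ 0.4951 -0.2248  0.03  ]
plug 0.66 [230.3, 328.7] [ 0.5179 -0.3001  0.03  ]
stand 0.6 [224.9, 327.1] [ 0.5079 -0.2956  0.03  ]
bed 0.72 [226.3, 190.4] [0.529  0.1064 0.03  ]
cap_nut 0.48 [325.5, 279.9] [ 0.7207 -0.2064  0.03  ]
gauge 0.74 [330.5, 204.5] [0.784  0.0221 0.03  ]
wrench 0.76 [201.8, 129.5] [0.4663 0.4111 0.03  ]
```

View pics/top.png

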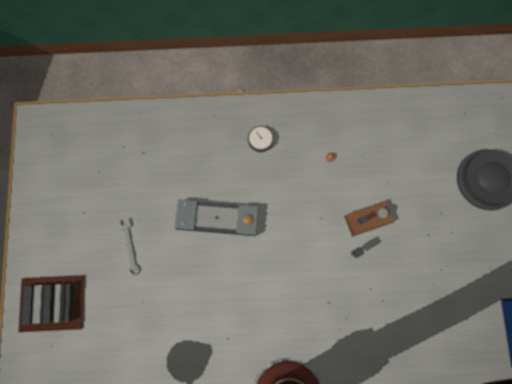

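View pics/side.png

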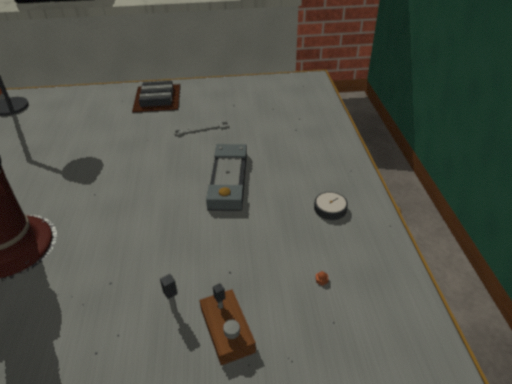

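Top view: the square-headed pin is in the stand near (366,217) and the plug is at (382,213). A similar pin stands on the table at (357,252). The bed has its dome at (248,219) and a dark spot at (217,217), possibly the hole. In the side view, the stand's pin is at (219,291) and the look-alike at (169,286). The stand's pin fits the description because it is smaller and sits in a socket. I'll confirm that in one crop.

```bash
cat > m.py <<'E'
from h import *
np.set_printoptions(precision=4,suppress=True)
t=r.get_image("top");M={}
s=r.get_image("side")
for n,p in(("top",t),("side",s)):
    for q in("pin","stand","bed","plug"):
        for d in r.masks_of(p,q)[:3]:
            m=d["mask"].astype(np.uint8)
            if m.sum()<5: continue
            rc=cv2.minAreaRect(cv2.findNonZero(m))
            print(n,q,round(d["p"],2),np.round(d["xy"],1),m.sum(),np.array(cv2.boundingRect(m)),"box",np.round(cv2.boxPoints(rc),1).tolist())
rs=lambda i,x,y,w,h,W,H:cv2.resize(i[y:y+h,x:x+w],(W,H),interpolation=cv2.INTER_CUBIC)
a=rs(t["img"],335,190,80,75,400,300*5//4-0) if 0 else rs(t["img"],335,190,70,75,373,300*4//3)
b=rs(s["img"],150,265,120,112,427,400)
c=rs(t["img"],165,190,110,55,400,200);d=rs(s["img"],190,135,75,37*2,400,200) 
out=np.hstack([a,b]);out2=np.hstack([c,d])
cv2.imwrite("pics/b.png",np.vstack([out,out2])[:,:,::-1])
E
python3 m.py
```

```text
top pin 0.55 [359.4 252.1] 80 [352 248  11  10] box [[350.5, 253.5], [358.0, 246.0], [363.5, 251.5], [356.0, 259.0]]
top stand 0.92 [370.6 216.2] 860 [345 202  49  34] box [[343.70001220703125, 214.10000610351562], [386.0, 199.60000610351562], [393.6000061035156, 221.8000030517578], [351.29998779296875, 236.3000030517578]]
top bed 0.77 [220.9 224.9] 1580 [175 199  84  37] box [[174.5, 229.10000610351562], [177.0, 198.8000030517578], [258.3999938964844, 205.39999389648438], [255.89999389648438, 235.6999969482422]]
top bed 0.46 [370.1 218.2] 954 [345 201  49  36] box [[343.29998779296875, 213.89999389648438], [386.79998779296875, 199.39999389648438], [394.5, 222.5], [351.0, 237.0]]
top plug 0.71 [369.8 217.8] 922 [345 201  49  36] box [[343.29998779296875, 214.39999389648438], [385.3999938964844, 198.60000610351562], [394.0, 221.6999969482422], [351.8999938964844, 237.5]]
top plug 0.4 [381.3 214.3] 90 [377 208  11  10] box [[377.0, 208.0], [387.0, 208.0], [387.0, 217.0], [377.0, 217.0]]
side pin 0.71 [225.9 326.6] 2512 [198 289  60  77] box [[196.10000610351562, 299.79998779296875], [2
[... 318 characters left out ...]
18  38] box [[157.6999969482422, 278.29998779296875], [171.6999969482422, 272.70001220703125], [185.3000030517578, 306.8999938964844], [171.39999389648438, 312.3999938964844]]
side stand 0.78 [225.3 327.7] 2370 [199 290  57  76] box [[196.89999389648438, 299.70001220703125], [236.5, 286.5], [258.79998779296875, 353.3999938964844], [219.1999969482422, 366.6000061035156]]
side bed 0.79 [225.  186.6] 1639 [206 144  41  67] box [[205.10000610351562, 209.8000030517578], [211.10000610351562, 141.10000610351562], [247.60000610351562, 144.1999969482422], [241.6999969482422, 213.0]]
side plug 0.63 [230.3 327.9] 265 [224 320  17  20] box [[224.0, 320.0], [240.0, 320.0], [240.0, 339.0], [224.0, 339.0]]
```

View pics/b.png

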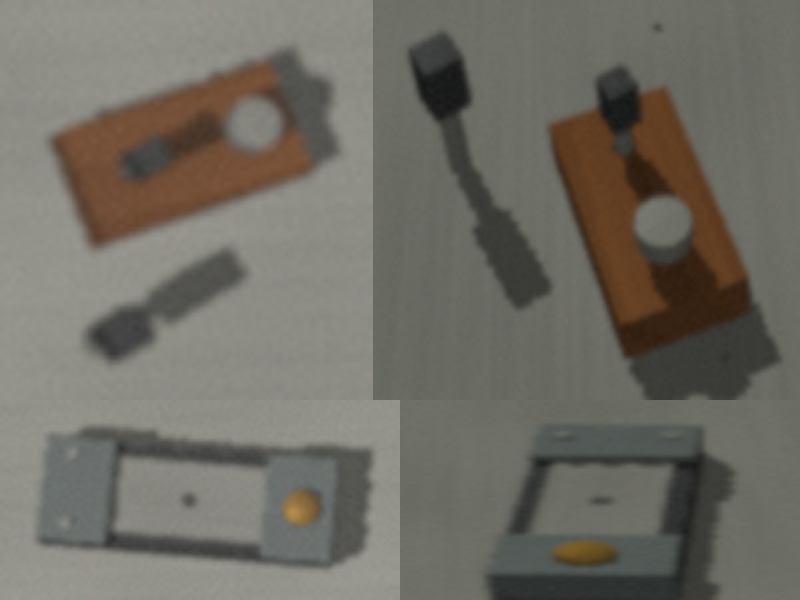

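The crop confirms it: the smaller square-headed pin stands in the stand's socket, next to the plug. The larger one stands free on the table. Next I fit box models to both views.

```bash
cat > fit.py <<'E'
from h import *
from scipy.optimize import minimize
np.set_printoptions(precision=4,suppress=True)
S=8
def hullmask(p,pts):
    uv=np.array([proj(p,X) for X in pts]);h=cv2.convexHull(uv.astype(np.float32))
    m=np.zeros((384*2,512*2),np.uint8);cv2.fillPoly(m,[np.round((h*2+.5)*256).astype(np.int32)],255,shift=8)
    return cv2.resize(m,(512,384),interpolation=cv2.INTER_AREA)/255.
def box(x,y,a,lx,ly,z0,z1):
    c,s=np.cos(a),np.sin(a)
    return [np.array([x+c*i*lx/2-s*j*ly/2,y+s*i*lx/2+c*j*ly/2,z]) for i in(-1,1) for j in(-1,1) for z in(z0,z1)]
def fit(views,x0,lx,ly,z0,z1,freez=False):
    def f(v):
        dz=v[3]/100 if freez else 0
        b=box(v[0]/100,v[1]/100,v[2],lx,ly,z0+dz,z1+dz)
        return sum(1-np.minimum(h:=hullmask(p,b),m).sum()/np.maximum(h,m).sum() for p,m in views)
    x0=[x0[0]*100,x0[1]*100,x0[2]]+([0.] if freez else [])
    best=None
    for k in range(3):
        sim=np.array([x0]+[np.array(x0)+np.eye(len(x0))[i]*(.1 if i==2 else .8)*(1 if k%2 else -1) for i in range(len(x0))])
        R=minimize(f,x0,method="Nelder-Mead",options=dict(initial_simplex=sim,maxiter=250));x0=R.x
    return np.r_[R.x[:2]/100,R.x[2],R.x[3:]/100],R.fun
E
cat > m2.py <<'E'
from fit import *
t=r.get_image("top");s=r.get_image("side")
def comp(mask,uv):
    n,l=cv2.connectedComponents(mask.astype(np.uint8));k=l[int(uv[1])-3:int(uv[1])+4,int(uv[0])-3:int(uv[0])+4];k=k[k>0]
    return (l==np.bincount(k).argmax()).astype(float)
def nn(p,q,uv):
    d=min(r.masks_of(p,q),key=lambda d:np.hypot(*(np.array(d["xy"])-uv)));return d["mask"].astype(float)
def closest(p,q,uv): return nn(p,q,uv)
ms=[(t,nn(t,"bed",(217,217))),(s,nn(s,"bed",(226,185)))]
for sel in(ms,ms[:1],ms[1:]):
    print("bed",*fit(sel,(.53,.19,1.57),.25,.09,0,.0385))
# wood: stand, networks
ss=[(t,nn(t,"stand",(369,217))),(s,nn(s,"stand",(225,327)))]
for sel in(ss,ss[:1],ss[1:]): print("stand",*fit(sel,(.51,-.28,.3),.07,.13,0,.035))
for n,p,uv in(("t",t,(362,218)),("s",s,(218,291))):
    h=cv2.cvtColor(p["img"],cv2.COLOR_RGB2HSV);print(n,h[int(uv[1])-8:int(uv[1])+9:2,int(uv[0])-8:int(uv[0])+9,1:].tolist() if 0 else "")
# pin: side mask head/shank, hull
def head(p,uv,bx):
    i=p["img"].astype(int);x,y,w,h=bx;m=np.zeros((384,512))
    sub=i[y:y+h,x:x+w];m[y:y+h,x:x+w]=((sub.max(2)<85)&(sub.max(2)-sub.min(2)<25));return comp(m,uv)
ht=head(t,(361,219),(352,208,30,20));hs=head(s,(218,291),(208,280,24,30))
print("areas",ht.sum(),hs.sum(),cv2.boundingRect(ht.astype(np.uint8)),cv2.boundingRect(hs.astype(np.uint8)))
hp=[(t,ht),(s,hs)]
print("pin",*fit(hp,(.5,-.25,.3),.018,.018,.060,.092))
print("pin freez",*fit(hp,(.5,-.25,.3),.018,.018,.060,.092,True))
for nm,a,b,z in(("hole",(217,217.2),(227.5,172),.03),("dome",(248.1,219.4),(224.7,191.6),.0485)):
    print(nm,tri(t,a,s,b),onz(t,a,z),onz(s,b,z))
for a in((357,252),): print("decoy",onz(t,a,.1))
E
python3 m2.py
```

```text
bed [0.5368 0.1876 1.4377] 0.7423112912756151
bed [0.5372 0.1886 1.4407] 0.38740947826850913
bed [0.5366 0.1881 1.4482] 0.3466787310520375
stand [ 0.5119 -0.2829  0.2719] 0.3672967906940101
stand [ 0.5124 -0.2822  0.2883] 0.1762649738765435
stand [ 0.5109 -0.2825  0.2754] 0.18096472797174656
t 
s 
areas 49.0 213.0 (358, 216, 10, 8) (212, 283, 13, 26)
pin [ 0.5013 -0.248   0.4804] 0.46781301172349066
pin freez [ 0.5012 -0.2481  0.2763 -0.0038] 0.5194228026927572
hole (array([0.5365, 0.1887, 0.0268]), np.float64(0.0014931005803113955)) [0.5368 0.1886 0.03  ] [0.5358 0.1843 0.03  ]
dome (array([0.5244, 0.0928, 0.0377]), np.float64(0.0006050365279459085)) [0.5224 0.0926 0.0485] [0.5248 0.08   0.0485]
decoy [ 0.4045 -0.2171  0.1   ]
```

```bash
cat > p.py <<'E'
s=open('m2.py').read()
s=s.replace('return d["mask"].astype(float)','m=d["mask"].astype(np.uint8);h=cv2.convexHull(cv2.findNonZero(m));o=np.zeros((384,512),np.uint8);cv2.fillConvexPoly(o,h,1);return o.astype(float)')
s=s.replace('print("pin freez"','''
for y0 in (-.3,0,.2,.5,.8): print("pin",y0,*fit(hp,(.5,-.25,y0),.018,.018,.060,.092),*fit(hp[1:],(.5,-.25,y0),.018,.018,.060,.092))
print("pin freez"''')
open('m3.py','w').write(s)
E
python3 p.py; python3 m3.py
```

```text
bed [0.537  0.1872 1.4323] 0.08166432690762071
bed [0.5385 0.1895 1.4517] 0.03877319412982583
bed [0.5363 0.1839 1.4373] 0.027644812303643018
stand [ 0.5114 -0.2824  0.2831] 0.09259596428225281
stand [ 0.5125 -0.2814  0.2976] 0.044707909039461535
stand [ 0.5111 -0.2837  0.2723] 0.03035874805916472
t 
s 
areas 50.0 214.0 (358, 216, 10, 8) (212, 283, 13, 26)
pin [ 0.5008 -0.248   0.4157] 0.480653524011864
pin -0.3 [ 0.5008 -0.2495 -0.4811] 0.5948810030855802 [ 0.5009 -0.2505 -0.2869] 0.2582977006857603
pin 0 [ 0.5011 -0.248  -0.0403] 0.6065962941200714 [ 0.5009 -0.2504 -0.2909] 0.2582977006857603
pin 0.2 [ 0.5004 -0.2491  0.3067] 0.5231218262982945 [ 0.5009 -0.252   0.2395] 0.2421245542200502
pin 0.5 [ 0.5013 -0.2483  0.4797] 0.45588645291262564 [ 0.5015 -0.2508  0.4535] 0.2271472217230055
pin 0.8 [ 0.5017 -0.2481  0.5905] 0.48476774256586075 [ 0.5009 -0.2497  0.7273] 0.25830965128511085
pin freez [ 0.5012 -0.2481  0.2763 -0.0038] 0.49204613402080355
hole (array([0.5365, 0.1887, 0.0268]), np.float64(0.0014931005803113955)) [0.5368 0.1886 0.03  ] [0.5358 0.1843 0.03  ]
dome (array([0.5244, 0.0928, 0.0377]), np.float64(0.0006050365279459085)) [0.5224 0.0926 0.0485] [0.5248 0.08   0.0485]
decoy [ 0.4045 -0.2171  0.1   ]
```

Checks hold: the pin head at about (0.501,-0.249) matches the stand's +y socket, and the bed at about (0.537,0.187), yaw 1.44, agrees with the dome. I close across the stand's x, clear of the plug, which needs a turn of about +89°.

```bash
python3 -m creep '2.6 3.5 0 8.5 5; 5.3 7.1 0 17 5; 8 10.6 0 25.5 5; 10.6 14.2 0 34 5; 13.2 17.8 0 42.5 5; 15.8 21.3 0 51 5; 18.5 24.9 0 59.5 5; 21.1 28.4 0 68 5; 23.8 32 0 76.5 5; 26.4 35.5 0 85 5' 40; python3 -m creep '0 0 0 5 5; 0 0 0 5 5; 0 0 0 5 5; 0 0 0 5 5'; python3 -c "
from h import *
o=r.get_obs();print(o['eef_pos'],o['tcp_rot'],o['q'],o['wrist_force'])"
```

```text
time: 2.9
eef_pos: [0.5024, -0.2487, 0.2317]
tcp_rot: [1.874, 2.521, 0.0]
wrist_force: [1.7, -1.0, 0.6]
grip_width: 0.583
finger_force: 0.0
time: 3.3
eef_pos: [0.5005, -0.2518, 0.2312]
tcp_rot: [-1.776, -2.592, 0.002]
wrist_force: [-0.2, -0.3, 0.3]
grip_width: 0.585
finger_force: 0.0
[ 0.50046714 -0.25176188  0.23118725] [-1.77554271e+00 -2.59156243e+00  1.89984234e-03] [ 0.72805009  0.50983189 -0.46599697  1.67981739  0.26246674  1.01473714
  0.54287019] [-0.22020617 -0.26614836  0.34057956]
```

```bash
python3 -m creep '0.1 0.3 -3 0 5; 0.1 0.3 -6 0 5; 0.1 0.3 -9 0 5; 0.1 0.3 -11 0 5; 0.1 0.3 -12 0 5; 0.1 0.3 -12 0 5; 0.1 0.3 -12 0 5'
python3 - <<'E'
from h import *
s=r.get_image("side");t=r.get_image("top")
c=cv2.resize(s["img"][230:340,160:290],None,fx=4,fy=4,interpolation=cv2.INTER_CUBIC)
cv2.imwrite("pics/c.png",c[:,:,::-1])
o=r.get_obs();print(o['eef_pos'],proj(s,o['eef_pos']),proj(t,o['eef_pos']))
E
```

```text
time: 4.0
eef_pos: [0.5029, -0.2477, 0.1121]
tcp_rot: [1.771, 2.593, 0.0]
wrist_force: [0.3, -0.7, 0.8]
grip_width: 0.587
finger_force: 0.0
[ 0.50326098 -0.24758622  0.11263592] [218.55793155 279.38660837] [365.22329358 216.94357985]
```

View pics/c.png

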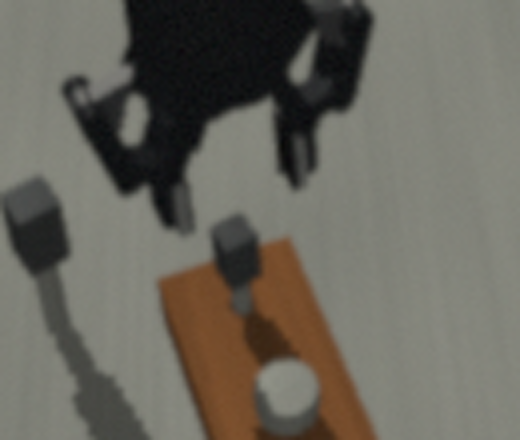

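The side view shows the fingertips at crop (183,232) and (299,185), straddling the pin head at (235,228). The plug and look-alike are clear, so I go down and close.

```bash
python3 -m creep '-0.1 -0.1 -1.5 0 5; -0.1 -0.1 -3 0 5; -0.1 -0.1 -4.5 0 5; -0.1 -0.1 -5.5 0 5; -0.1 -0.1 -5.5 0 4; -0.1 -0.1 -5.5 0 3; -0.1 -0.1 -5.5 0 2.4' 40; python3 -m creep '0 0 0 0 1.5; 0 0 0 0 1.5; 0 0 0 0 1.5; 0 0 0 0 1.5; 0 0 0 0 1.5; 0 0 0 0 1.5'
```

```text
time: 4.8
eef_pos: [0.5021, -0.2483, 0.0572]
tcp_rot: [1.769, 2.594, 0.001]
wrist_force: [0.3, -0.7, 0.1]
grip_width: 0.282
finger_force: 0.0
time: 5.4
eef_pos: [0.5017, -0.2485, 0.0572]
tcp_rot: [1.769, 2.594, -0.001]
wrist_force: [-2.0, -1.2, 5.4]
grip_width: 0.203
finger_force: 41.0
```

```bash
python3 -m creep '0 0 0.5 0 1.5; 0 0 1 0 1.5; 0 0 1.5 0 1.5; 0 0 2 0 1.5; 0 0 2.6 0 1.5; 0 0 3.5 0 1.5; 0 0 5 0 1.5; 0 0 7 0 1.5; 0 0 7 0 1.5; 0 0 7 0 1.5' 40
python3 - <<'E'
from fit import *
t=r.get_image("top");s=r.get_image("side");o=r.get_obs()
print(o['eef_pos'],o['grip_width'],o['finger_force'],proj(s,o['eef_pos']-np.array([0,0,.042])))
u=proj(s,o['eef_pos']).astype(int)
c=cv2.resize(s["img"][u[1]-50:u[1]+70,u[0]-50:u[0]+50],None,fx=4.5,fy=4.5,interpolation=cv2.INTER_CUBIC)
cv2.imwrite("pics/d.png",c[:,:,::-1]);print(u)
E
```

```text
time: 6.4
eef_pos: [0.5014, -0.2481, 0.1266]
tcp_rot: [1.77, 2.595, 0.0]
wrist_force: [-0.5, 0.5, -1.4]
grip_width: 0.206
finger_force: 40.1
[ 0.5006 -0.2479  0.1255] 0.20520708026041648 40.138481855392456 [218.2338 289.4139]
[216 275]
```

View pics/d.png

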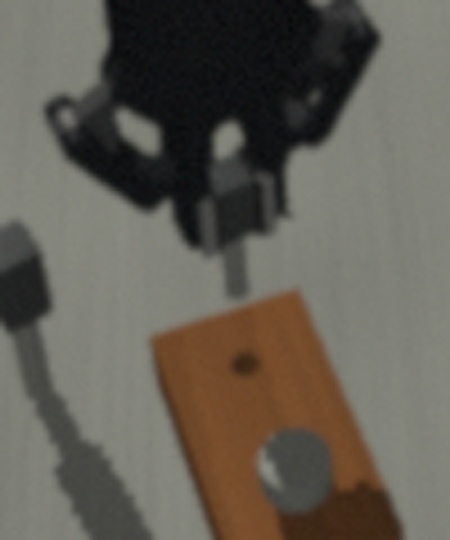

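The pin is held upright, with its tip at crop (235,297), i.e. pixel (218,291), about 1.6 px from prediction. Its socket is empty at crop (245,363) and the plug is unmoved. Now over to the start of the slide.

```bash
python3 -m creep '0.3 4 0 0 1.5; 0.6 8 0 0 1.5; 0.9 12 0 0 1.5; 1.2 16 0 0 1.5; 1.5 20 0 0 1.5; 1.8 24 0 0 1.5; 2.1 28 0 0 1.5; 2.4 32 0 0 1.5; 2.7 36 0 0 1.5; 2.9 38.4 0 0 1.5' 40; python3 -m creep '0 0 -1 0 1.5; 0 0 -2 0 1.5; 0 0 -3 0 1.5; 0 0 -4 0 1.5; 0 0 -4 0 1.5; 0 0 -4 0 1.5'
python3 - <<'E'
from fit import *
t=r.get_image("top");s=r.get_image("side");o=r.get_obs()
print(o['eef_pos'],o['tcp_rot'],o['grip_width'],o['finger_force'],o['wrist_force'],o['q'])
tip=o['eef_pos']-np.array([0,0,.042]);print(tip,proj(s,tip),proj(t,tip))
c=cv2.resize(s["img"][120:220,180:280],None,fx=6,fy=6,interpolation=cv2.INTER_CUBIC)
cv2.imwrite("pics/e.png",c[:,:,::-1])
E
```

```text
time: 7.5
eef_pos: [0.5294, 0.1404, 0.1255]
tcp_rot: [-1.762, -2.598, -0.002]
wrist_force: [-0.7, 0.8, -0.9]
grip_width: 0.209
finger_force: 40.1
time: 8.1
eef_pos: [0.5303, 0.1351, 0.0859]
tcp_rot: [-1.771, -2.594, 0.001]
wrist_force: [0.6, -0.4, -0.5]
grip_width: 0.207
finger_force: 40.2
[0.5308 0.1357 0.0866] [1.7705 2.5946 0.0011] 0.20475208507386108 40.153711438179016 [ 0.8041 -0.0687 -0.9098] [-0.0667  0.668  -0.3475  1.8688  0.3495  0.6637 -0.25  ]
[0.5308 0.1357 0.0446] [226.161  178.9629] [233.92   217.5568]
```

View pics/e.png

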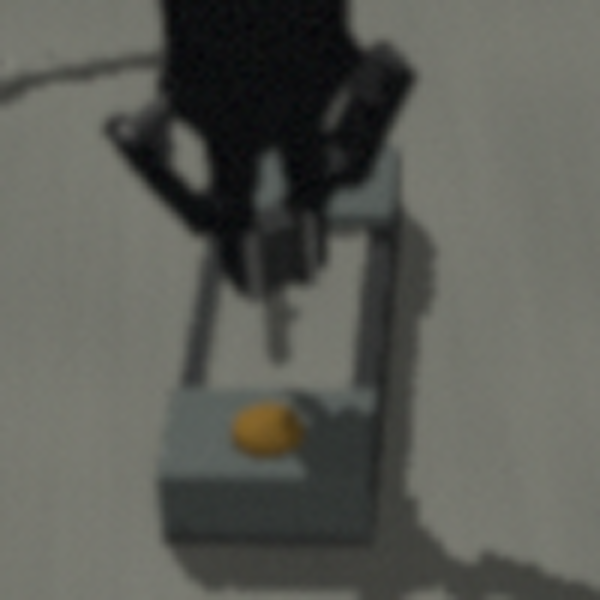

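The tip is at crop (278,362), i.e. pixel (226.3,180.3), and the prediction was (226.2,179.0). It sits over the plate on the centre line, near the domed cover. I lower it gently.

```bash
python3 -m creep '0 0 -0.4 0 1.5; 0 0 -0.8 0 1.5; 0 0 -1 0 1.5; 0 0 -1.1 0 1.5; 0 0 -1.1 0 1.5; 0 0 -1.1 0 1.5'; python3 -m creep '0 0 -0.05 0 1.5; 0 0 -0.1 0 1.5; 0 0 -0.1 0 1.5';python3 -m creep '0 0 -0.05 0 1.5; 0 0 -0.1 0 1.5; 0 0 -0.1 0 1.5'
```

```text
time: 8.8
eef_pos: [0.5304, 0.136, 0.0753]
tcp_rot: [1.77, 2.596, 0.0]
wrist_force: [0.1, 0.2, -1.3]
grip_width: 0.207
finger_force: 40.2
time: 9.1
eef_pos: [0.5304, 0.1359, 0.0743]
tcp_rot: [-1.77, -2.596, 0.0]
wrist_force: [-0.2, -0.2, -1.6]
grip_width: 0.2
finger_force: 40.2
time: 9.4
eef_pos: [0.5303, 0.1359, 0.0732]
tcp_rot: [-1.77, -2.595, 0.0]
wrist_force: [-0.8, 0.2, -2.5]
grip_width: 0.202
finger_force: 40.2
```

```bash
for i in 1; do python3 -m creep '0 0 -0.05 0 1.5; 0 0 -0.05 0 1.5; 0 0 -0.05 0 1.5'; done; python3 -m creep '0 0 -0.05 0 1.5; 0 0 -0.05 0 1.5; 0 0 -0.05 0 1.5'; python3 -m creep '0 0 -0.05 0 1.5; 0 0 -0.05 0 1.5; 0 0 -0.05 0 1.5' | grep -A1 -E 'eef|wrist'
```

```text
time: 9.7
eef_pos: [0.5303, 0.1359, 0.0728]
tcp_rot: [-1.77, -2.596, 0.0]
wrist_force: [0.9, 0.1, -1.7]
grip_width: 0.206
finger_force: 40.2
time: 10.0
eef_pos: [0.5304, 0.136, 0.0723]
tcp_rot: [-1.77, -2.596, -0.0]
wrist_force: [-0.1, -0.8, -1.3]
grip_width: 0.203
finger_force: 40.3
eef_pos: [0.5304, 0.136, 0.0722]
tcp_rot: [1.77, 2.595, 0.0]
wrist_force: [-1.0, -0.4, 3.4]
grip_width: 0.206
```

Contact: about 4.7 N at TCP z = 0.0722. I start sliding along (0.13, 0.99).

```bash
python3 -m creep '0.03 0.2 0 0 1.5; 0.05 0.4 0 0 1.5; 0.08 0.6 0 0 1.5; 0.11 0.8 0 0 1.5; 0.13 1 0 0 1.5; 0.13 1 0 0 1.5'
```

```text
time: 10.9
eef_pos: [0.5316, 0.1423, 0.0722]
tcp_rot: [1.771, 2.592, -0.009]
wrist_force: [-0.9, -5.5, 7.9]
grip_width: 0.204
finger_force: 40.8
```

```bash
python3 -m creep '0 0 0.03 0 1.5; 0 0 0.03 0 1.5; 0 0 0.03 0 1.5'; python3 -m creep '0.01 0.1 0 0 1.5; 0.03 0.2 0 0 1.5; 0.04 0.3 0 0 1.5; 0.05 0.4 0 0 1.5; 0.05 0.4 0 0 1.5; 0.05 0.4 0 0 1.5'
```

```text
time: 11.2
eef_pos: [0.5319, 0.1446, 0.0722]
tcp_rot: [1.77, 2.594, -0.003]
wrist_force: [-0.1, -3.7, 5.0]
grip_width: 0.21
finger_force: 40.3
time: 11.8
eef_pos: [0.5324, 0.1491, 0.0722]
tcp_rot: [1.77, 2.595, -0.002]
wrist_force: [-0.8, -4.1, 4.1]
grip_width: 0.2
finger_force: 40.5
```

```bash
python3 -m creep '0.02 0.15 0 0 1.5; 0.04 0.3 0 0 1.5; 0.06 0.45 0 0 1.5; 0.08 0.6 0 0 1.5; 0.1 0.75 0 0 1.5; 0.12 0.9 0 0 1.5; 0.14 1.05 0 0 1.5; 0.16 1.2 0 0 1.5; 0.18 1.35 0 0 1.5; 0.2 1.5 0 0 1.5'
```

```text
time: 12.8
eef_pos: [0.5342, 0.1634, 0.0722]
tcp_rot: [1.77, 2.594, -0.004]
wrist_force: [-0.8, -4.8, 5.8]
grip_width: 0.207
finger_force: 40.5
```

```bash
python3 -m creep '0.02 0.15 0 0 1.5; 0.04 0.3 0 0 1.5; 0.06 0.45 0 0 1.5; 0.08 0.6 0 0 1.5; 0.1 0.75 0 0 1.5; 0.12 0.9 0 0 1.5; 0.13 1 0 0 1.5; 0.13 1 0 0 1.5'
```

```text
time: 13.6
eef_pos: [0.5355, 0.1738, 0.0722]
tcp_rot: [1.77, 2.595, -0.003]
wrist_force: [-0.7, -4.3, 6.0]
grip_width: 0.205
finger_force: 40.5
```

```bash
python3 -m creep '0.02 0.15 0 0 1.5; 0.04 0.3 0 0 1.5; 0.07 0.5 0 0 1.5; 0.07 0.5 0 0 1.5; 0.07 0.5 0 0 1.5'; python3 -m creep '0.01 0.1 0 0 1.5; 0.03 0.2 0 0 1.5; 0.04 0.3 0 0 1.5; 0.04 0.3 0 0 1.5; 0.04 0.3 0 0 1.5'
```

```text
time: 14.1
eef_pos: [0.5363, 0.1791, 0.0722]
tcp_rot: [1.77, 2.595, -0.002]
wrist_force: [-1.2, -3.6, 5.1]
grip_width: 0.205
finger_force: 40.5
time: 14.6
eef_pos: [0.5367, 0.1821, 0.0721]
tcp_rot: [1.77, 2.595, -0.002]
wrist_force: [-1.3, -4.1, 5.3]
grip_width: 0.206
finger_force: 40.4
```

```bash
python3 -m creep '0.01 0.1 0 0 1.5; 0.03 0.2 0 0 1.5; 0.03 0.2 0 0 1.5; 0.03 0.2 0 0 1.5'
```

```text
time: 15.0
eef_pos: [0.5364, 0.1869, 0.0716]
tcp_rot: [-1.767, -2.595, -0.003]
wrist_force: [0.1, 0.7, -0.9]
grip_width: 0.204
finger_force: 39.6
```

The tip dropped: z fell to 0.0716 and the force vanished at y = 0.187, where the hole was seen. I lower gently and watch the force.

```bash
python3 -m creep '0 0 -0.05 0 1.5; 0 0 -0.1 0 1.5; 0 0 -0.1 0 1.5'; python3 -m creep '0 0 -0.05 0 1.5;0 0 -0.05 0 1.5; 0 0 -0.05 0 1.5'
```

```text
time: 15.3
eef_pos: [0.5366, 0.1858, 0.071]
tcp_rot: [-1.769, -2.595, -0.001]
wrist_force: [-0.0, 0.7, -1.4]
grip_width: 0.204
finger_force: 39.7
time: 15.6
eef_pos: [0.5367, 0.1857, 0.0708]
tcp_rot: [-1.769, -2.595, -0.001]
wrist_force: [-0.3, 2.2, 1.5]
grip_width: 0.203
finger_force: 39.8
```

```bash
python3 -m creep '0.01 0.08 0 0 1.5;0.01 0.08 0 0 1.5;0.01 0.08 0 0 1.5'; python3 -m creep '0.01 0.08 -0.04 0 1.5;0.01 0.08 -0.04 0 1.5; 0.01 0.08 -0.04 0 1.5'
```

```text
time: 15.9
eef_pos: [0.5368, 0.1858, 0.0707]
tcp_rot: [-1.77, -2.595, 0.0]
wrist_force: [-1.5, 1.0, 2.2]
grip_width: 0.201
finger_force: 39.9
time: 16.2
eef_pos: [0.5369, 0.1864, 0.0702]
tcp_rot: [-1.77, -2.595, 0.001]
wrist_force: [-1.8, 1.3, 2.3]
grip_width: 0.204
finger_force: 40.1
```

```bash
python3 -m creep '-0.05 0.07 -0.02 0 1.5;-0.05 0.07 -0.02 0 1.5;-0.05 0.07 -0.02 0 1.5'; python3 -m creep '-0.03 0.04 -0.04 0 1.5;-0.03 0.04 -0.04 0 1.5;-0.03 0.04 -0.04 0 1.5'
```

```text
time: 16.5
eef_pos: [0.5367, 0.1869, 0.0697]
tcp_rot: [1.77, 2.595, -0.001]
wrist_force: [-1.2, -0.5, -0.5]
grip_width: 0.203
finger_force: 39.7
time: 16.8
eef_pos: [0.5365, 0.1874, 0.0695]
tcp_rot: [1.77, 2.595, -0.0]
wrist_force: [-0.4, -0.4, -0.3]
grip_width: 0.206
finger_force: 39.6
```

```bash
python3 -m creep '0 0 -0.05 0 1.5;0 0 -0.1 0 1.5;0 0 -0.1 0 1.5;0 0 -0.1 0 1.5'; python3 -m creep '0 0 -0.05 0 1.5;0 0 -0.1 0 1.5;0 0 -0.1 0 1.5'
```

```text
time: 17.2
eef_pos: [0.5363, 0.1876, 0.0686]
tcp_rot: [-1.77, -2.596, 0.0]
wrist_force: [-0.7, 0.6, -1.1]
grip_width: 0.203
finger_force: 39.6
time: 17.5
eef_pos: [0.5362, 0.1876, 0.0675]
tcp_rot: [-1.77, -2.595, 0.0]
wrist_force: [0.7, -0.1, -0.4]
grip_width: 0.206
finger_force: 39.6
```

```bash
python3 -m creep '0 0 -0.1 0 1.5;0 0 -0.2 0 1.5;0 0 -0.3 0 1.5;0 0 -0.3 0 1.5'; python3 -m creep '0 0 -0.1 0 1.5;0 0 -0.2 0 1.5;0 0 -0.3 0 1.5;0 0 -0.3 0 1.5'
```

```text
time: 17.9
eef_pos: [0.5361, 0.1875, 0.0644]
tcp_rot: [-1.77, -2.595, 0.001]
wrist_force: [-0.3, -0.3, -0.8]
grip_width: 0.203
finger_force: 39.6
time: 18.3
eef_pos: [0.5361, 0.1875, 0.0614]
tcp_rot: [-1.77, -2.595, 0.001]
wrist_force: [0.0, -0.2, -0.9]
grip_width: 0.202
finger_force: 39.6
```

```bash
python3 -m creep '0 0 -0.1 0 1.5;0 0 -0.2 0 1.5;0 0 -0.3 0 1.5;0 0 -0.3 0 1.5'; python3 -m creep '0 0 -0.1 0 1.5;0 0 -0.2 0 1.5;0 0 -0.3 0 1.5;0 0 -0.3 0 1.5'
```

```text
time: 18.7
eef_pos: [0.5361, 0.1876, 0.0584]
tcp_rot: [-1.77, -2.595, 0.001]
wrist_force: [-0.2, 0.3, -0.9]
grip_width: 0.202
finger_force: 39.6
time: 19.1
eef_pos: [0.5361, 0.1876, 0.0554]
tcp_rot: [-1.77, -2.595, 0.001]
wrist_force: [-0.4, 0.1, -0.5]
grip_width: 0.205
finger_force: 39.6
```

```bash
python3 -m creep '0 0 -0.1 0 1.5;0 0 -0.2 0 1.5;0 0 -0.2 0 1.5'; python3 -m creep '0 0 -0.05 0 1.5;0 0 -0.05 0 1.5;0 0 -0.05 0 1.5';  python3 -m creep '0 0 -0.05 0 1.5;0 0 -0.05 0 1.5;0 0 -0.05 0 1.5'
```

```text
time: 19.4
eef_pos: [0.5362, 0.1875, 0.0534]
tcp_rot: [-1.77, -2.595, 0.0]
wrist_force: [0.2, -0.6, -1.2]
grip_width: 0.206
finger_force: 39.6
time: 19.7
eef_pos: [0.5363, 0.1876, 0.0531]
tcp_rot: [-1.77, -2.596, -0.0]
wrist_force: [-0.0, -0.3, -0.7]
grip_width: 0.207
finger_force: 39.6
time: 20.0
eef_pos: [0.5362, 0.1876, 0.0526]
tcp_rot: [-1.77, -2.596, 0.0]
wrist_force: [0.9, 0.5, -0.5]
grip_width: 0.21
finger_force: 39.6
```

```bash
python3 -m creep '0 0 -0.04 0 1.5;0 0 -0.04 0 1.5;0 0 -0.04 0 1.5'; python3 -m creep '0 0 0 0 2;0 0 0 0 2.6; 0 0 0 0 3.2; 0 0 0 0 4; 0 0 0 0 4.5; 0 0 0 0 4.5; 0 0 0 0 4.5'; python3 -m creep '0 0 1 0 4.5;0 0 2 0 4.5; 0 0 4 0 4.5; 0 0 7 0 4.5; 0 0 11 0 4.5; 0 0 15 0 4.5; 0 -3 18 0 4.5; 0 -7 18 0 4.5; 0 -11 18 0 4.5; 0 -15 18 0 4.5'
python3 - <<'E'
from fit import *
t=r.get_image("top");s=r.get_image("side")
a=cv2.resize(s["img"][120:220,180:280],(400,400),interpolation=cv2.INTER_CUBIC);b=cv2.resize(t["img"][170:270,170:270],(400,400),interpolation=cv2.INTER_CUBIC)
cv2.imwrite("pics/f.png",np.hstack([a,b])[:,:,::-1])
for z in(.01,.03,.055,.087):
    X=np.array([.5362,.1876,z]);print(z,(proj(s,X)-[180,120])*4,(proj(t,X)-[170,170])*4+[400,0])
E
```

```text
time: 20.3
eef_pos: [0.5363, 0.1877, 0.0523]
tcp_rot: [1.77, 2.596, 0.0]
wrist_force: [-1.5, 0.7, 0.5]
grip_width: 0.204
finger_force: 39.8
time: 21.0
eef_pos: [0.5363, 0.1876, 0.0522]
tcp_rot: [-1.77, -2.596, 0.0]
wrist_force: [0.2, -0.1, -0.8]
grip_width: 0.524
finger_force: 0.0
time: 22.0
eef_pos: [0.5363, 0.0363, 0.2338]
tcp_rot: [1.768, 2.594, 0.002]
wrist_force: [0.8, 0.1, -0.0]
grip_width: 0.528
finger_force: 0.0
0.01 [191.998  227.9978] [591.5455 193.4936]
0.03 [190.3618 205.0751] [589.2674 189.4792]
0.055 [188.2666 175.7232] [586.3262 184.2963]
0.087 [185.5005 136.9718] [582.401  177.3793]
```

View pics/f.png

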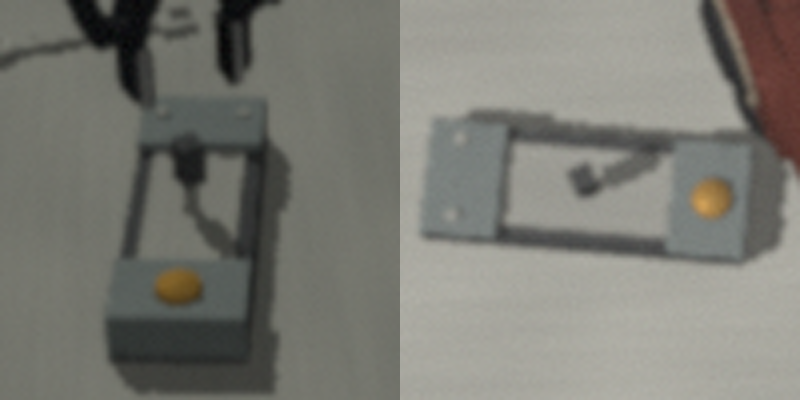

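The pin stands upright in the hole: its head is at (187,142) in the side half, against a predicted (185.5,137) plus the known camera offset of about 5. The gripper is clear, so I hand in.

```bash
python3 -m creep '0 0 0 0 4.5;0 0 0 0 4.5;0 0 0 0 4.5' | head -1; python3 -c "
from h import *
print(r.finish_job())"
```

```text
time: 22.4
the job is handed in; nothing more can be done
None
```

The pin is seated fully home, upright and released in the blind hole, and the job was handed in at about 22 s; no verdict was returned, and the plug, cap nut, gauge and wrench were not touched.

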